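# Seat a blank flange on the leak-test port and hold it down

### The arm

A 6-joint arm with a two-finger parallel gripper is mounted at the origin on a cart in front of the work surface, level with it; the furniture and walls round the work are solid. World frame = base frame: x ahead of the robot, y to its left, z up, the work surface at z = 0. Lengths are in m, angles in rad, forces in N, time in s.
With the tool pointing down it reaches from about 0.425 to 0.95 m from the base axis. Payload 3.5 kg.
Tool frame: the origin (TCP) lies midway between the tips of the shut fingers; the grasp point (between the pads) lies 19 mm behind it; z points along the fingers, y is the line along which they close (so a half turn about z gives the same grasp; the last joint's range is limited). The gripper opens to 85 mm and grips with 20 to 120 N. Pads are 22 mm wide; open, the fingers measure 114 mm over their backs; the gripper's body (76 mm by 85 mm) begins 54 mm behind the grasp point. The pads swing forward as they close: fully open they stand 13 mm farther back than shut.
Start: joints at [1.124, 0.286, 1.577, -0, 1.279, -0.15], TCP at [0.197, 0.645, 0.231] pointing down, gripper open.
Joint ranges: [-2.77, 2.77], [-0.9, 2.22], [0.21, 2.48], [-1.53, 4.67], [0.24, 2.81], [-2.84, 2.84]. Speed limits (rad/s): [2.79, 2.79, 3.14, 3.14, 3.14, 3.14].

### API

Orientations are given as a unit quaternion [x, y, z, w].
In Python, from plant import ctrl gives the robot as it stands.
- The arm moves only by the tool send_rows, never from a script. Its argument "series" is a list that holds one entry, the list of rows, each a list of 7 numbers: the shift along the tool's x, y, z in cm, then the turn, a rotation vector about the tool's x, y, z in rad, then the opening, from -1 (shut) to 1 (fully open). In form: [[[x, y, z, rx, ry, rz, jaw], ...]]. A call has 1 to 10 rows; each row shifts and turns the commanded pose from where the row before left it, along the tool's axes as they then stand; what a row does not reach is not made up. A row lasts 1/8 s, in which the tool goes at most 62.5 mm and 10.7 degrees, less where a joint would pass 70% of its speed; a pose out of reach is approached as far as the arm can. A call is refused whole if a number of a shift passes 6.25 or a number of a turn 0.188, either way. A call with a gripper value outside its range is refused whole. The fingers move at their own pace and stop on an object; "force" is the grip in N (left out, the last holds). Time passes only in rows, so rows that do not move let the fingers close. It gives the time, the measured TCP pose, the force, the opening and the grip force at its end, in the units of the state.
- ctrl.get_state(): the state, without advancing time (a new reading comes with each control period).
- ctrl.read_camera(name): name is "scene" or "top"; returns a dict with "img" (384x512x3 uint8, red, green, blue), "fx", "fy", "cx", "cy" (pixels), "k1" (the pictures are not rectified: a ray, as slopes to the right and down, at radius r is drawn at 1 + k1 r^2 times it, then the intrinsics apply), "R" (3x3) and "t" (3): a world point X has camera coordinates R X + t. Camera axes: x right, y down, z forward; pixel columns grow to the right and rows downward; lengths in m; the calibration is good to about 2 mm. A picture is of the moment at which its call begins. There is no depth.
- ctrl.sign_off(): hands the job in; it is judged then, once.
The state is a dict: "time": time; "qpos": joint angles; "dq": joint speeds; "joint_efforts": joint torques, N m; "eef_pos": TCP position; "tcp_rot": TCP orientation; "contact_force": force on the tool from outside, world axes, zero at the start; "wrist_torque": the same for the moment, N m; "opening": opening from 0.0 (shut) to 1.0 (fully open); "finger_force": force on a finger pad.
Only numpy, scipy, OpenCV 4.12 (cv2) and the standard library are available. Lean on these libraries where they do the work, as an engineer would, in place of code of your own. Each camera call takes 0.05 s, during which the arm holds its last target. There are 200 camera calls.

### The job

Leak-test the blank aluminium flange, the one with the solid round knob: start the test port's vacuum pump by pressing its push button fully down and letting it come back up, then take the flange by its knob, set it flat on the rim of the port's raised collar, clearly off centre, and slide it across until it drops over the centring pin in the recess. Press it fully down against the sprung seal plate and finish while still holding it there with the gripper, so that the vacuum can take. Leave the other things on the desk where they are.

Things in the scene. Friction and masses are not known exactly. Their poses are not given: they have to be found in the camera images.
- test_port: Leak-test port, fixed on the desk, yaw within 25 degrees: grey instrument case 128 (x) x 190 (y) mm, flat top at z = 30 mm. Origin under its centre, x away from the robot, y left, z up. On its left half stands a bare aluminium collar with the nest, centred at (0, +36) mm; on its right half the push button at (-22, -60) mm, behind it a readout hood (x 21 to 59, y -88 to -32 mm), top at 47 mm.
- collar_rim (a point): Centre of the collar's flat rim, at (0, +36, 46) mm of the test port: a turned ring 110 mm outside and 72 mm inside diameter, its rim 46 mm above the desk (flush screw heads). The flange may lie and slide on this rim. Inside is a recess with the white round seal plate at its bottom and the centring pin in its middle.
- pin_tip (a point): Tip of the centring pin, on the collar's axis, 45 mm above the desk, so 1 mm below the rim. Steel pin, 12 mm in diameter, its top 5 mm tapered to 4 mm diameter. It does not move. Once the flange is over the recess the pin is hidden.
- seal_plate (a joint): Travel of the spring-loaded seal plate in m: 0 = up (top 36 mm above the desk, 10 mm below the rim), 0.004 = fully down on its stop. The spring takes 4.5 N to start and 11.5 N to reach the stop, part of which is the flange's weight (1 to 2.3 N), too little to press it down alone; when let go it lifts the flange again.
- start_button (a joint): Travel of the pump's push button in m, straight down: 0 = up, 0.006 = fully down. 6 N press it fully down; a spring returns it.
- start_button_top (a point): Middle of the button's top face when the button is up: black cap 24 mm in diameter in a dark ring 40 mm across; 52 mm above the desk with the button up, the ring's top 42 mm above the desk. The point moves with the button.
- blank_flange: Part to test: bare aluminium blank flange, 0.12 to 0.23 kg, flat on the desk. Disc 64 mm in diameter, 12 mm thick, six small dark bolt holes; on it a straight round grooved knob, 30 mm diameter, from 12 to 41 mm up, closed on top. Under its middle a blind socket, 14 mm diameter, 17 mm deep. Origin mid underside, z up. Underside above the desk: on the rim 46, seated 36, pressed down 32 mm.
- steel_flange: Bystander, not to be used: grey steel flange, disc 70 mm in diameter, 12 mm thick, with a wider hub 40 mm in diameter, open in the middle, 28 mm high in all. Origin in the middle of the underside. It and the blank flange may have changed places.
- tube_tee: Bystander: steel tube tee 34 x 56 x 16 mm, origin under its middle.
- lab_timer: Bystander: flat white digital timer 68 x 62 x 18 mm, origin under its middle.
- spanner_12: Bystander: steel combination spanner 150 mm long (along its y), 8 mm thick, origin under its middle.
Mind the look-alikes: they are no part of the job. What is shaped like the blank_flange but green is not meant.

How it is judged:
On the way, in this order (a step that is already met when the one before it is completed fails the run):
1. the push button is fully down (value of joint start_button above 0.0048 m), for 0.05 s.
2. the push button has been let go and is up again (value of joint start_button below 0.001 m and contact force between test_port and the fingers below 0.1 N), for 0.1 s.
3. the blank flange bears flat on the rim of the collar, its middle at least 7 mm off the pin (contact force between blank_flange and test_port above 0.3 N and horizontal distance between blank_flange and pin_tip between 0.007 and 0.08 m and z of blank_flange in the frame of test_port between 0.043 and 0.05 m and angle between blank_flange's own z axis and vertical below 0.12 rad), for 0.04 s.
4. the flange has dropped over the pin (horizontal distance between blank_flange and pin_tip below 0.003 m and z of blank_flange in the frame of test_port below 0.038 m), for 0.1 s.
At the end, for the whole second after the job is handed in: The blank flange sits flat (within 0.06 rad) on the seal plate with its socket over the pin (centred within 3 mm) and the gripper's fingers hold it (more than 3 N) pressed down against the spring, the seal plate at least 3.0 of its 4 mm down; the push button is up; all is still (horizontal distance between blank_flange and pin_tip below 0.003 m and z of blank_flange in the frame of test_port below 0.0335 m and angle between blank_flange's own z axis and vertical below 0.06 rad and value of joint seal_plate above 0.003 m and contact force between blank_flange and the fingers above 3 N and value of joint start_button below 0.001 m and linear speed of blank_flange below 0.02 m/s); the arm keeps its last pose, push and grip.
It fails at once if another thing on the desk was pushed more than 25 mm (distance of any of steel_flange, tube_tee, lab_timer, spanner_12 from where it was at the start of the episode above 0.025 m).
It also fails if it takes over 45 s, if anything falls off the work surface, if the arm or the gripper's body presses on something with over 40 N, if the wrist force passes 120 N, or if a joint passes its speed limit or range.

## Working session

There is one attempt and no reset: what is moved stays moved. The work goes in short steps, Python scripts to look and compute and a tool call to move; the robot and the scene stay as the last step left them, time stands still between calls to the robot, and variables do not carry over. Pictures are saved under pics/ and viewed, at most 10 in all, crops included, and the job is handed in when it is done.

Besides the shell and the picture viewer there is one more tool, called after "Emit:" by a JSON object that holds its "api" and its "payload". send_rows: Moves the arm, as the interface text tells. Its arguments: {"type":"object","properties":{"series":{"type":"array"},"force":{"type":"number"}},"required":["series"]}

```bash
ls; mkdir -p pics; cat > h.py <<'E'
import numpy as np, cv2
from plant import ctrl
from scipy.spatial.transform import Rotation as Ro
def cam(n):
    c=ctrl.read_camera(n); np.savez('%s.npz'%n,**c); return c
def load(n): return dict(np.load('%s.npz'%n))
def ray(c,u,v):
    K=np.array([[c['fx'],0,c['cx']],[0,c['fy'],c['cy']],[0,0,1]],float)
    x,y=(u-c['cx'])/c['fx'],(v-c['cy'])/c['fy']; rd=np.hypot(x,y); r=rd
    for _ in range(20): r=rd/(1+c['k1']*r*r)
    s=r/rd if rd>0 else 1
    d=c['R'].T@np.array([x*s,y*s,1]); return -c['R'].T@c['t'],d/np.linalg.norm(d)
def onz(c,u,v,z):
    o,d=ray(c,u,v); return o+d*(z-o[2])/d[2]
def tri(c1,p1,c2,p2):
    o1,d1=ray(c1,*p1);o2,d2=ray(c2,*p2)
    s=np.linalg.lstsq(np.c_[d1,-d2],o2-o1,rcond=None)[0]
    a,b=o1+s[0]*d1,o2+s[1]*d2; return (a+b)/2,np.linalg.norm(a-b)
def proj(c,X):
    p=c['R']@np.asarray(X,float)+c['t'];x,y=p[:2]/p[2];s=1+c['k1']*(x*x+y*y)
    return c['fx']*x*s+c['cx'],c['fy']*y*s+c['cy']
def tool(v):  # world vec -> tool axes, cm
    return Ro.from_quat(ctrl.get_state()['tcp_rot']).inv().apply(v)*100
E
python3 - <<'E'
from h import *
for n in('scene','top'):
    c=cam(n); cv2.imwrite('pics/%s0.png'%n,c['img'][:,:,::-1]); print(n,{k:np.round(c[k],3).tolist() for k in c if k!='img'}, -c['R'].T@c['t'])
s=ctrl.get_state();print(s)
E
```

```text
pics
scene {'fx': 368.227, 'fy': 368.227, 'cx': 258.59, 'cy': 194.847, 'k1': -0.012, 'R': [[0.552, -0.834, 0.006], [-0.655, -0.439, -0.615], [0.516, 0.336, -0.788]], 't': [-0.042, 0.538, 0.546]} [0.09414673 0.01759254 0.76113751]
top {'fx': 419.386, 'fy': 419.386, 'cx': 248.607, 'cy': 189.191, 'k1': -0.024, 'R': [[-0.014, -0.999, 0.037], [-0.998, 0.012, -0.063], [0.063, -0.038, -0.997]], 't': [0.297, 0.569, 0.9]} [0.51582096 0.32452817 0.9227787 ]
{'time': 0.1, 'qpos': array([ 1.12401944e+00,  2.87119397e-01,  1.57804634e+00,  2.29892532e-06,
        1.27857286e+00, -1.49999380e-01]), 'dq': array([-0.00106117, -0.00218063, -0.00179744, -0.00097097,  0.0010266 ,
        0.00015625]), 'joint_efforts': array([ 9.02604097e-04, -4.07295513e+01, -2.93699402e+01, -1.38528180e-04,
        3.37692145e-03,  2.25082698e-05]), 'eef_pos': array([0.19710852, 0.64495924, 0.23004874]), 'tcp_rot': array([ 1.47845029e-01,  9.89009957e-01, -1.02523836e-03, -3.16484860e-04]), 'contact_force': array([-0.54527922, -0.48555077, -0.14810205]), 'wrist_torque': array([-0.04789304,  0.01570203,  0.02174187]), 'finger_force': 0.0, 'opening': 1.002868038666224}
```

View pics/scene0.png

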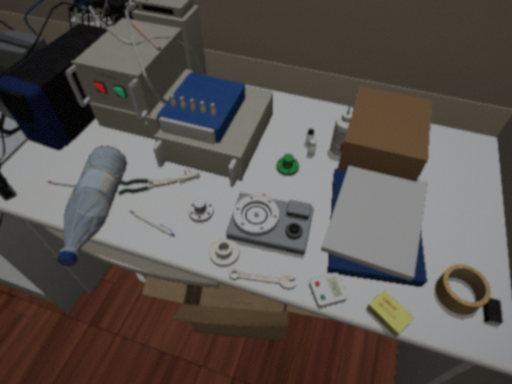

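View pics/top0.png

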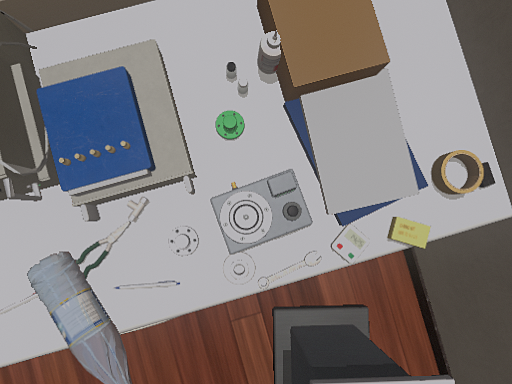

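The scene view shows the port at (270,222), with flange candidates at (200,210) and (224,250) and a green look-alike at (288,163). In the top view the same three are at (183,241), (239,268) and (230,124); the collar is at (246,217) and the button at (292,211). I'll confirm the candidates in an enlarged crop.

```bash
python3 - <<'E'
from h import *
t=load('top');s=load('scene')
a=t['img'][160:300,150:330,::-1]; b=s['img'][160:290,165:325,::-1]
A=cv2.resize(a,None,fx=4,fy=4,interpolation=cv2.INTER_CUBIC)
cv2.imwrite('pics/ct.png',A)
B=cv2.resize(b,None,fx=4.5,fy=4.5,interpolation=cv2.INTER_CUBIC);cv2.imwrite('pics/cs.png',B)
print(proj(t,[.197,.645,.23]),proj(s,[.197,.645,.23]))
for n,p in dict(f=(183,241),st=(239,268),gr=(230,124),col=(246,217),btn=(292,211),bot=(80,310)).items(): print(n,onz(t,*p,0.03).round(3))
E
```

```text
(np.float64(34.134603163965636), np.float64(418.90397252783816)) (np.float64(6.568816130449818), np.float64(186.35699886402074))
f [0.464 0.43  0.03 ]
st [0.406 0.313 0.03 ]
gr [0.713 0.329 0.03 ]
col [0.513 0.297 0.03 ]
btn [0.524 0.198 0.03 ]
bot [0.325 0.644 0.03 ]
```

View pics/ct.png

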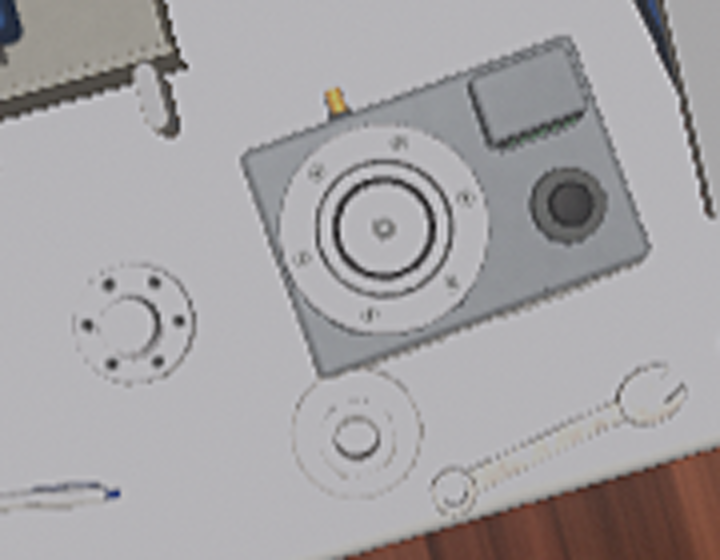

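View pics/cs.png

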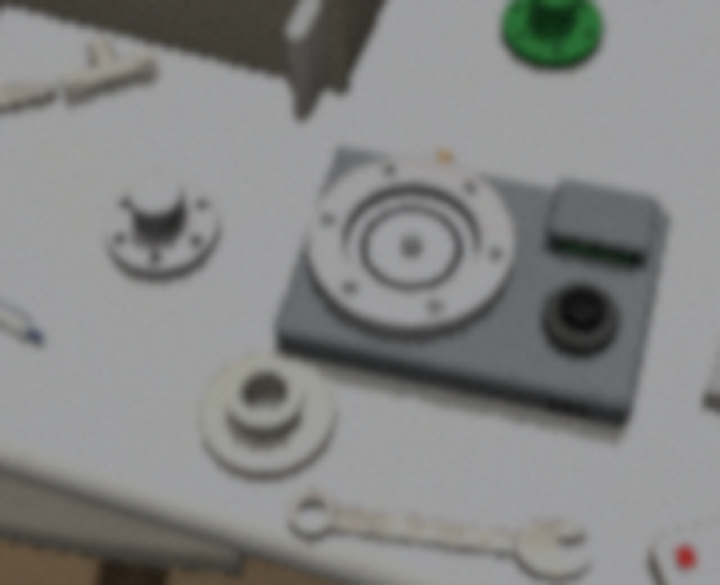

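Candidates in the top view:
- **(183,241):** bare aluminium, closed narrow knob, six dark holes. This is the blank flange.
- **(239,268):** wide open hub, so it is the steel bystander.
- **(230,124):** green, so it is not meant.

The crops confirm this. Next I'll measure from both views.

```bash
cat > m.py <<'E'
from h import *
t=load('top');s=load('scene')
def dark(c,x,y,r,f):  # dark-weighted centroid near crop pixel
    g=cv2.cvtColor(c['img'],cv2.COLOR_RGB2GRAY).astype(float)
    u,v=np.meshgrid(np.arange(512),np.arange(384)); 
    for _ in range(3):
        m=np.hypot(u-x,v-y)<r; w=np.where(m,np.clip(np.median(g[m])*f-g,0,None),0)
        x,y=(w*u).sum()/w.sum(),(w*v).sum()/w.sum()
    return x,y
T=lambda x,y:(150+(x-1.5)/4,160+(y-1.5)/4)
S=lambda x,y:(165+(x-1.75)/4.5,160+(y-1.75)/4.5)
ht=[dark(t,*T(*p),2.2,.95) for p in((109,285),(154,283),(179,321),(158,362),(112,363),(88,325))]
hs=[dark(s,*S(*p),2.2,.95) for p in((124,203),(202,205),(196,240),(119,239))]
# hole centres on a plane z=.012 -> circle centre
for z in(.008,.012,.016):
    a=np.mean([onz(t,*p,z) for p in ht],0); b=np.mean([onz(s,*p,z) for p in hs],0); print('holes z',z,a.round(4),b.round(4))
P=np.array([onz(t,*p,.012)[:2] for p in ht]);print('rad',np.hypot(*(P-P.mean(0)).T).round(4))
print('flange',tri(t,np.mean(ht,0),s,np.mean(hs,0)))
print('pin',tri(t,T(384,228),s,S(411,246)), onz(t,*T(384,228),.045),onz(s,*S(411,246),.045))
# collar screws, 6 each
ct=[(400,143),(466,198),(453,282),(370,315),(302,258),(316,174)]; cs=[(390,170),(471,188),(495,254),(435,307),(349,288),(328,220)]
ct=[dark(t,*T(*p),2.2,.97) for p in ct]; cs=[dark(s,*S(*p),2.2,.97) for p in cs]
a=np.mean([onz(t,*p,.046) for p in ct],0);b=np.mean([onz(s,*p,.046) for p in cs],0)
print('collar',a,b,tri(t,np.mean(ct,0),s,np.mean(cs,0)))
print('scr t-s',np.array([onz(t,*p,.046)-onz(s,*q,.046) for p,q in zip(ct,cs)]).round(4)[:,:2].tolist())
# button cap: darkest blob
for c,p,n in((t,T(572,204),'t'),(s,S(580,310),'s')):
    g=cv2.cvtColor(c['img'],cv2.COLOR_RGB2GRAY)
    u0,v0=int(p[0])-10,int(p[1])-10; w=g[v0:v0+20,u0:u0+20]; print(n,w[::2,::2].tolist())
print('btn',tri(t,T(572,204),s,S(580,307)),onz(t,*T(572,204),.052))
# yaw by case front edge (z=.03)
e1,e2=onz(t,*T(242,157),.03),onz(t,*T(571,37),.03); print('back edge',e1,e2,np.linalg.norm(e1-e2),np.degrees(np.arctan2((e1-e2)[1],(e1-e2)[0])-np.pi/2))
E
python3 m.py
```

```text
holes z 0.008 [0.4647 0.4331 0.008 ] [0.4676 0.4345 0.008 ]
holes z 0.012 [0.4649 0.4326 0.012 ] [0.4657 0.4323 0.012 ]
holes z 0.016 [0.4651 0.4321 0.016 ] [0.4637 0.4301 0.016 ]
rad [0.0247 0.0244 0.0247 0.0246 0.0246 0.0244]
flange (array([0.46510813, 0.43224834, 0.01258034]), np.float64(0.0006832445070029187))
pin (array([0.51381795, 0.29779503, 0.03891319]), np.float64(0.00017197844166036118)) [0.51378202 0.29804859 0.045     ] [0.51033181 0.295365   0.045     ]
collar [0.51393054 0.29807627 0.046     ] [0.51494312 0.29849214 0.046     ] (array([0.5139504 , 0.29801658, 0.04650192]), np.float64(0.00029083848116306086))
scr t-s [[0.0132, -0.043], [-0.0302, -0.0344], [-0.0454, 0.0077], [-0.0159, 0.042], [0.0286, 0.0334], [0.0435, -0.0082]]
t [[149, 148, 148, 148, 151, 149, 149, 148, 148, 147], [148, 149, 138, 89, 94, 91, 88, 135, 148, 148], [146, 143, 82, 105, 105, 98, 103, 99, 107, 149], [153, 77, 105, 98, 50, 62, 54, 72, 102, 143], [148, 104, 109, 47, 81, 76, 68, 59, 96, 90], [97, 105, 98, 72, 78, 74, 69, 63, 81, 96], [108, 103, 107, 58, 77, 72, 70, 62, 91, 95], [155, 91, 105, 56, 67, 69, 64, 50, 102, 83], [148, 68, 101, 104, 77, 70, 72, 100, 96, 149], [146, 150, 83, 95, 101, 100, 99, 94, 122, 147]]
s [[106, 106, 104, 96, 90, 86, 73, 66, 59, 52], [105, 106, 107, 106, 106, 105, 103, 98, 93, 87], [104, 104, 105, 103, 91, 86, 88, 97, 104, 106], [104, 104, 93, 72, 48, 34, 38, 59, 88, 104], [106, 94, 66, 41, 22, 22, 19, 23, 52, 89], [104, 85, 59, 33, 20, 25, 27, 25, 40, 69], [103, 74, 57, 36, 13, 27, 25, 22, 42, 61], [104, 72, 51, 51, 31, 18, 19, 31, 53, 60], [105, 88, 43, 52, 54, 50, 47, 54, 54, 65], [108, 99, 62, 37, 40, 47, 48, 44, 45, 85]]
btn (array([0.52449254, 0.20037402, 0.04960253]), np.float64(0.0014470646163032778)) [0.5248701 0.2001086 0.052    ]
back edge [0.55244034 0.37253013 0.03      ] [0.61475128 0.19563931 0.03      ] 0.18754470207297225 19.405142584021927
```

```bash
python3 -c "
from h import *
p=ctrl.get_state()['eef_pos'];print(tool(np.array([.525,.2,.1])-p), tool(np.eye(3)))"
```

```text
[-44.3723548  -32.93419259  13.06044895] [[-9.56283494e+01  2.92439764e+01 -9.29166147e-02]
 [ 2.92441062e+01  9.56281592e+01 -1.93436047e-01]
 [ 3.22860565e-02 -2.12152332e-01 -9.99997697e+01]]
```

Emit:
{"api": "send_rows", "payload": {"series": [[[-4.5,-3.3,0,0,0,0,-1],[-4.5,-3.3,0,0,0,0,-1],[-4.5,-3.3,0,0,0,0,-1],[-4.5,-3.3,0,0,0,0,-1],[-4.5,-3.3,0,0,0,0,-1],[-4.5,-3.3,0,0,0,0,-1],[-4.5,-3.3,2,0,0,0,-1],[-4.5,-3.3,3.5,0,0,0,-1],[-4.5,-3.3,3.5,0,0,0,-1],[-3.9,-3.2,4,0,0,0,-1]]]}}

```text
time: 1.35
eef_pos: [0.5227, 0.2053, 0.1054]
tcp_rot: [0.148, 0.989, 0.0, 0.001]
contact_force: [1.1, -0.0, -0.1]
opening: 0.001
finger_force: 0.0
```

Emit:
{"api": "send_rows", "payload": {"series": [[[0,0,0,0,0,0,-1],[0,0,0,0,0,0,-1]]]}}

```text
time: 1.6
eef_pos: [0.5214, 0.2069, 0.106]
tcp_rot: [0.148, 0.989, 0.0, -0.0]
contact_force: [-0.4, 0.7, 0.9]
opening: -0.006
finger_force: 0.0
```

```bash
python3 - <<'E'
from h import *
s=ctrl.get_state();p=s['eef_pos'];print(s['time'],p,s['opening'],tool(np.array([.525,.2,.1])-p))
t=cam('top');sc=cam('scene')
def z(i,x,y):return cv2.resize(i[y:y+110,x:x+140,::-1],None,fx=2.8,fy=2.8,interpolation=cv2.INTER_CUBIC)
cv2.imwrite('pics/a.png',np.hstack([z(t['img'],200,150),z(sc['img'],200,150)]))
E
```

```text
1.6 [0.52137681 0.20690301 0.10596746] -0.006393065086388069 [-0.549131   -0.55386244  0.59631244]
```

View pics/a.png

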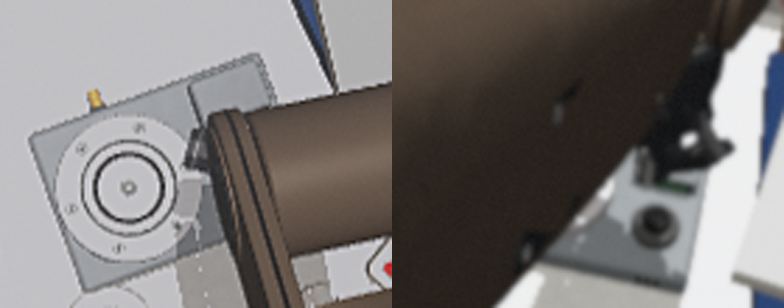

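The picture shows the shut gripper above the button area with the path clear. I'll centre it and press down in small steps.

Emit:
{"api": "send_rows", "payload": {"series": [[[-0.55,-0.55,2,0,0,0,-1],[0,0,2.6,0,0,0,-1],[0,0,0.6,0,0,0,-1],[0,0,0.3,0,0,0,-1],[0,0,0,0,0,0,-1]]]}}

```text
time: 2.33
eef_pos: [0.5255, 0.2002, 0.0518]
tcp_rot: [0.148, 0.989, 0.0, 0.0]
contact_force: [-1.0, -0.1, 2.2]
opening: -0.0
finger_force: 0.9
```

Emit:
{"api": "send_rows", "payload": {"series": [[[0,0,0.3,0,0,0,-1],[0,0,0.3,0,0,0,-1],[0,0,0,0,0,0,-1]]]}}

```text
time: 2.7
eef_pos: [0.5261, 0.2003, 0.0462]
tcp_rot: [0.148, 0.989, 0.0, 0.001]
contact_force: [-2.3, 0.4, 6.2]
opening: 0.003
finger_force: 2.8
```

Emit:
{"api": "send_rows", "payload": {"series": [[[0,0,0.15,0,0,0,-1],[0,0,0.1,0,0,0,-1],[0,0,0,0,0,0,-1]]]}}

```text
time: 3.08
eef_pos: [0.5262, 0.2003, 0.0459]
tcp_rot: [0.148, 0.989, 0.0, 0.0]
contact_force: [-6.8, -0.8, 17.1]
opening: -0.001
finger_force: 8.5
```

The button is fully down: 17 N at z = 0.046. Lifting off now.

Emit:
{"api": "send_rows", "payload": {"series": [[[0,0,-0.5,0,0,0,-1],[0,0,-2,0,0,0,-1],[0,0,-4,0,0,0,-1],[0,0,-4,0,0,0,-1],[0,0,0,0,0,0,1],[0,0,0,0,0,0,1]]]}}

```text
time: 3.82
eef_pos: [0.5248, 0.1998, 0.1473]
tcp_rot: [0.148, 0.989, -0.0, -0.0]
contact_force: [-0.4, 0.8, 0.1]
opening: 0.418
finger_force: 0.0
```

```bash
python3 -c "
from h import *
s=ctrl.get_state();p=s['eef_pos'];print(p,s['opening'],tool(np.array([.465,.4325,.1])-p))"
```

```text
[0.52478386 0.19979447 0.14731165] 0.41836718455062244 [12.52199091 20.50559035  4.72907676]
```

Emit:
{"api": "send_rows", "payload": {"series": [[[2.5,4.1,0,0,0,0,1],[2.5,4.1,0,0,0,0,1],[2.5,4.1,0,0,0,0,1],[2.5,4.1,0,0,0,0,1],[2.5,4.1,2.5,0,0,0,1],[0,0,2.2,0,0,0,1],[0,0,0,0,0,0,1],[0,0,0,0,0,0,1]]]}}

```text
time: 4.82
eef_pos: [0.466, 0.4314, 0.1003]
tcp_rot: [0.149, 0.989, -0.0, -0.0]
contact_force: [0.6, 0.2, 0.5]
opening: 1.002
finger_force: 0.0
```

```bash
python3 - <<'E'
from h import *
s=ctrl.get_state();p=s['eef_pos'];print(p,s['opening'],tool(np.array([.465,.4325,.05])-p))
t=cam('top');sc=cam('scene')
def z(i,x,y):return cv2.resize(i[y:y+110,x:x+140,::-1],None,fx=2.8,fy=2.8,interpolation=cv2.INTER_CUBIC)
cv2.imwrite('pics/b.png',np.hstack([z(t['img'],120,180),z(sc['img'],130,130)]))
E
```

```text
[0.46599411 0.43137133 0.10028767] 1.001980842443062 [0.12607099 0.08313605 5.02874894]
```

View pics/b.png

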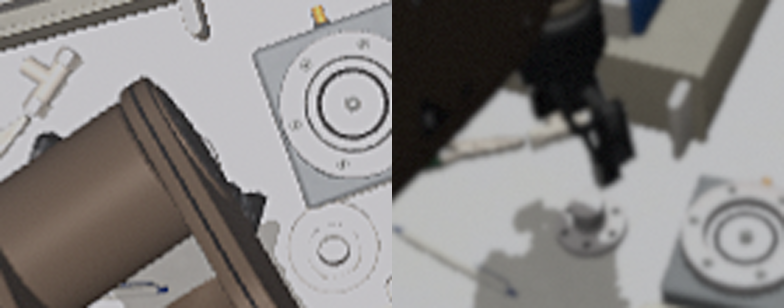

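The scene view shows the open fingers above the knob, with the tee and pliers well clear. Descending.

Emit:
{"api": "send_rows", "payload": {"series": [[[0.1,0.1,4,0,0,0,1],[0,0,2.5,0,0,0,1],[0,0,1.5,0,0,0,1],[0,0,0.6,0,0,0,1],[0,0,0,0,0,0,1]]]}}

```text
time: 5.55
eef_pos: [0.4655, 0.4339, 0.0153]
tcp_rot: [0.148, 0.989, 0.0, 0.0]
contact_force: [0.1, 0.6, -0.4]
opening: 0.998
finger_force: 0.0
```

Emit:
{"api": "send_rows", "payload": {"force": 50, "series": [[[0,0,0,0,0,0,-1],[0,0,0,0,0,0,-1],[0,0,0,0,0,0,-1],[0,0,0,0,0,0,-1],[0,0,0,0,0,0,-1],[0,0,0,0,0,0,-1]]]}}

```text
time: 6.3
eef_pos: [0.4654, 0.4342, 0.0153]
tcp_rot: [0.148, 0.989, 0.0, 0.0]
contact_force: [-0.4, -0.8, 3.9]
opening: 0.331
finger_force: 49.8
```

Emit:
{"api": "send_rows", "payload": {"series": [[[0,0,-1,0,0,0,-1],[0,0,-4,0,0,0,-1],[0,0,-3.5,0,0,0,-1],[-2.2,-2.3,0,0,0,0,-1],[-2.2,-2.3,0,0,0,0,-1],[-2.2,-2.3,0,0,0,0,-1],[-2,-2.2,0,0,0,0,-1],[0,0,0,0,0,0,-1],[0,0,0,0,0,0,-1]]]}}

```text
time: 7.42
eef_pos: [0.5199, 0.3217, 0.0991]
tcp_rot: [0.148, 0.989, -0.0, -0.001]
contact_force: [-0.5, 0.4, -1.0]
opening: 0.33
finger_force: 49.7
```

```bash
python3 - <<'E'
from h import *
s=ctrl.get_state();p=s['eef_pos'];print(p,s['opening'],tool(np.array([.521,.322,.0913])-p))
t=cam('top');sc=cam('scene')
def z(i,x,y):return cv2.resize(i[y:y+110,x:x+110,::-1],None,fx=3.6,fy=3.6,interpolation=cv2.INTER_CUBIC)
print(proj(t,p),proj(sc,p))
cv2.imwrite('pics/c.png',np.hstack([z(t['img'],180,160),z(sc['img'],200,130)]))
E
```

```text
[0.51987296 0.3217015  0.09909933] 0.3304426104410399 [-0.09999067  0.06188826  0.77978208]
(np.float64(234.35283616757343), np.float64(213.73474205608647)) (np.float64(248.7168852102855), np.float64(192.64487769683882))
```

View pics/c.png

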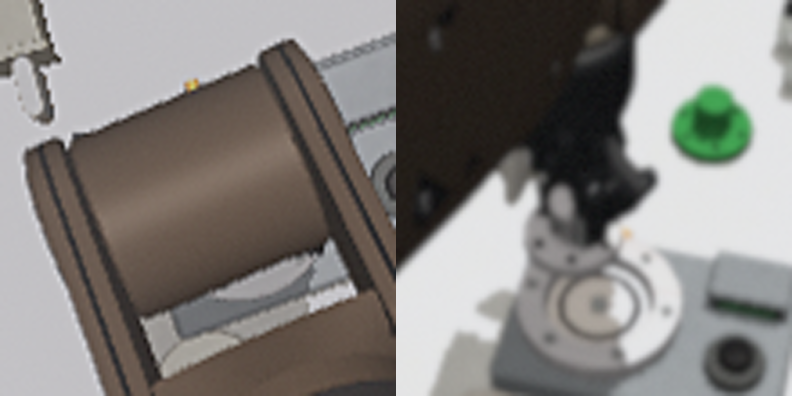

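The flange hangs level in the grip above the collar at scene (250,198), about 25 mm off centre. Lowering onto the rim.

Emit:
{"api": "send_rows", "payload": {"series": [[[0,0,2,0,0,0,-1],[0,0,1.3,0,0,0,-1],[0,0,0.3,0,0,0,-1],[0,0,0,0,0,0,-1]]]}}

```text
time: 8.02
eef_pos: [0.5203, 0.3216, 0.0629]
tcp_rot: [0.148, 0.989, -0.0, -0.0]
contact_force: [0.1, -0.2, -1.5]
opening: 0.331
finger_force: 49.7
```

Emit:
{"api": "send_rows", "payload": {"series": [[[0,0,0.1,0,0,0,-1],[0,0,0.1,0,0,0,-1],[0,0,0,0,0,0,-1]]]}}

```text
time: 8.4
eef_pos: [0.5206, 0.3216, 0.0617]
tcp_rot: [0.148, 0.989, 0.0, 0.0]
contact_force: [0.2, -0.1, -1.4]
opening: 0.335
finger_force: 49.7
```

Emit:
{"api": "send_rows", "payload": {"series": [[[0,0,0.1,0,0,0,-1],[0,0,0.1,0,0,0,-1],[0,0,0,0,0,0,-1]]]}}

```text
time: 8.78
eef_pos: [0.5208, 0.3217, 0.0613]
tcp_rot: [0.148, 0.989, -0.0, -0.0]
contact_force: [-4.3, -1.3, 6.4]
opening: 0.333
finger_force: 50.7
```

It bears on the rim at the predicted height (TCP 61.3 mm). Sliding in along −y of the tool.

Emit:
{"api": "send_rows", "payload": {"series": [[[0,-0.3,-0.05,0,0,0,-1],[0,-0.4,0,0,0,0,-1],[0,-0.4,0,0,0,0,-1],[0,-0.4,0,0,0,0,-1],[0,-0.3,0,0,0,0,-1],[0,0,0,0,0,0,-1]]]}}

```text
time: 9.52
eef_pos: [0.5162, 0.3046, 0.0611]
tcp_rot: [0.148, 0.989, 0.001, 0.001]
contact_force: [0.7, 2.9, 5.6]
opening: 0.333
finger_force: 50.5
```

Emit:
{"api": "send_rows", "payload": {"series": [[[0,-0.2,0,0,0,0,-1],[0,-0.2,0,0,0,0,-1],[0,-0.2,0,0,0,0,-1],[0,0,0,0,0,0,-1]]]}}

```text
time: 10.02
eef_pos: [0.5121, 0.2976, 0.0584]
tcp_rot: [0.148, 0.989, -0.001, -0.002]
contact_force: [0.4, -0.3, -1.5]
opening: 0.336
finger_force: 49.7
```

```bash
python3 -c "
from h import *
s=ctrl.get_state();p=s['eef_pos'];print(p,s['contact_force'],s['wrist_torque'],tool(np.array([.514,.298,.0513])-p))"
```

```text
[0.51209714 0.29763137 0.05844698] [ 0.38183667 -0.33484728 -1.51858926] [ 0.01199332 -0.0142313  -0.05418304] [-0.17318688  0.09297987  0.71394871]
```

It dropped: z went from 61 to 58 mm and the load is gone. Lowering towards the seat (TCP 51.3 mm).

Emit:
{"api": "send_rows", "payload": {"series": [[[-0.1,0.05,0.2,0,0,0,-1],[0,0,0.2,0,0,0,-1],[0,0,0.15,0,0,0,-1],[0,0,0,0,0,0,-1]]]}}

```text
time: 10.52
eef_pos: [0.5145, 0.2989, 0.0543]
tcp_rot: [0.148, 0.989, -0.0, -0.0]
contact_force: [-0.4, -0.8, -1.0]
opening: 0.335
finger_force: 49.7
```

Emit:
{"api": "send_rows", "payload": {"series": [[[0,0,0.15,0,0,0,-1],[0,0,0.1,0,0,0,-1],[0,0,0,0,0,0,-1],[0,0,0,0,0,0,-1]]]}}

```text
time: 11.02
eef_pos: [0.5146, 0.2988, 0.052]
tcp_rot: [0.148, 0.989, -0.0, -0.0]
contact_force: [-0.5, -0.6, -2.2]
opening: 0.334
finger_force: 49.7
```

Emit:
{"api": "send_rows", "payload": {"series": [[[0,0,0.15,0,0,0,-1],[0,0,0.15,0,0,0,-1],[0,0,0.15,0,0,0,-1],[0,0,0,0,0,0,-1]]]}}

```text
time: 11.52
eef_pos: [0.5148, 0.2989, 0.0487]
tcp_rot: [0.148, 0.989, -0.0, -0.0]
contact_force: [-3.8, -2.0, 6.5]
opening: 0.334
finger_force: 50.5
```

Emit:
{"api": "send_rows", "payload": {"series": [[[0,0,0.15,0,0,0,-1],[0,0,0.1,0,0,0,-1],[0,0,0,0,0,0,-1],[0,0,0,0,0,0,-1]]]}}

```text
time: 12.02
eef_pos: [0.5148, 0.2989, 0.0472]
tcp_rot: [0.148, 0.989, -0.0, -0.0]
contact_force: [-4.9, -2.7, 10.3]
opening: 0.334
finger_force: 51.1
```

Emit:
{"api": "send_rows", "payload": {"series": [[[0,0,0.1,0,0,0,-1],[0,0,0,0,0,0,-1],[0,0,0,0,0,0,-1],[0,0,0,0,0,0,-1]]]}}

```text
time: 12.52
eef_pos: [0.5149, 0.2989, 0.0472]
tcp_rot: [0.148, 0.989, -0.001, -0.0]
contact_force: [-6.7, -3.3, 14.9]
opening: 0.334
finger_force: 51.6
```

```bash
python3 - <<'E'
from h import *
sc=cam('scene'); cv2.imwrite('pics/d.png',cv2.resize(sc['img'][130:270,190:340,::-1],None,fx=4,fy=4,interpolation=cv2.INTER_CUBIC))
E
```

```text
(no output)
```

View pics/d.png

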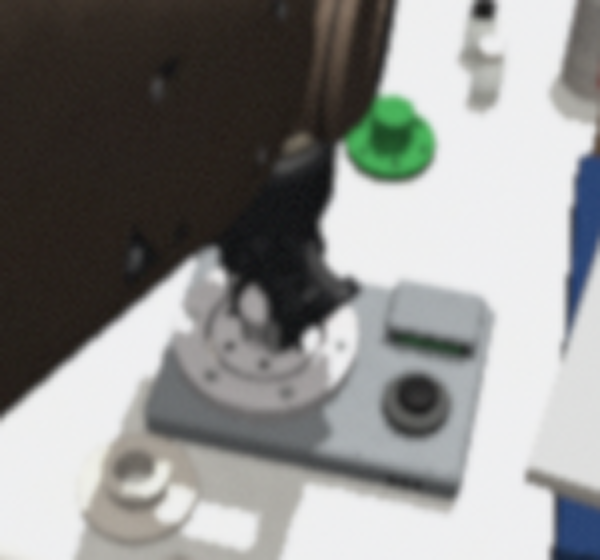

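The crop shows the flange seated in the recess around (265,345), just below the rim. The button is up at (415,395) and the steel flange is untouched. z stayed at 47.2 mm while the force rose to 15 N, so the plate is on its stop. Handing in.

```bash
python3 -c "
from plant import ctrl
print(ctrl.sign_off())"
```

```text
the job is handed in; nothing more can be done
None
```

I pressed and released the pump button, slid the blank flange across the rim onto the pin, and handed the job in with the gripper holding it down on the seal plate's stop; no verdict was returned.

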